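# Lay a standing gift carton down into its packing tray

## Task

The tall flat gift carton stands on end at the open front of the cardboard packing tray. Without picking it up, push it over so that it lies down flat in the tray, then push it along until its top end rests against the tray's back wall. Leave the things standing beside the tray where they are.

Things in the scene. Friction and masses are not known exactly. Their poses are not given: they have to be found in the camera images.
- tray: open-fronted cardboard packing tray, fixed: 310 long (x), 220 wide (y). Origin: centre of the underside. Floor surface at z = +4. Three walls, 5 thick, tops at z = +34: back wall at +x (inner face at x = +150), side walls (inner faces y = +-105). The open end (x = -155) faces roughly towards the robot; tray +x is the way the carton must fall and then slide.
- carton: closed rainbow-sequin gift carton, a loose rigid box 48 deep (x) x 155 wide (y) x 185 tall (z), 0.13 to 0.25 kg. Origin: centre of its underside, the 48 x 155 end on which it stands on the tray floor near the open front, within 4 degrees of the tray's yaw. Pushed high on its near broad face it tips over its far bottom edge and falls flat, 48 high, 40 to 70 short of the back wall.
- carton_mid (a point): centre of the carton, half-way up (92.5 above its underside); axes as the carton's
- carton_top (a point): centre of the carton's upper end face (185 from its underside); axes as the carton's. Once the carton lies down this end points to the tray's back wall.
- jar: bystander: confetti jar with black lid, 63 in diameter, 92 tall, loose, beside the tray; origin at the centre of its underside
- spool: bystander: ribbon spool with black ends, 60 in diameter, 75 tall, loose, beside the tray; origin at the centre of its underside
- weight: bystander: tied-pouch balloon weight, 64 in diameter, 72 tall, loose, beside the tray; origin at the centre of its underside

How it is judged:
On the way, in this order (a step that is already met when the one before it is completed fails the run):
1. the carton has been tipped over and lies flat in the tray, short of the back wall (angle between carton's own z axis and vertical between 1.5 and 1.64 rad and height (world z) of carton_mid below 0.036 m and x of carton_top in the frame of tray below 0.14 m), for 0.2 s.
2. its top end has been pushed up to the back wall (x of carton_top in the frame of tray above 0.142 m), for 0.2 s.
At the end, for the whole second after the job is handed in: The carton lies flat on a broad face on the tray's floor (within about 4 degrees), its top end within 8 mm of the back wall, its length along the tray's within about 7 degrees, at rest; jar, spool and weight are within 20 mm of where they stood (angle between carton's own z axis and vertical between 1.5 and 1.64 rad and height (world z) of carton_mid below 0.036 m and x of carton_top in the frame of tray between 0.142 and 0.156 m and angle between the z axis of carton and the x axis of tray, either way round below 0.12 rad and linear speed of carton below 0.02 m/s and distance of each of jar, spool, weight from where it was at the start of the episode below 0.02 m); the robot touches nothing.
It fails at once if the carton is lifted off the tray (height (world z) of carton above 0.05 m or height (world z) of carton_mid above 0.118 m).
It fails at once if a thing beside the tray is shifted or knocked over (distance of any of jar, spool, weight from where it was at the start of the episode above 0.02 m).
It also fails if it takes over 45 s, if anything falls off the work surface, if the arm or the gripper's body presses on something with over 40 N, if the wrist force passes 120 N, or if a joint passes its speed limit or range.

## Robot

A 7-joint arm with a two-finger parallel gripper is mounted at the origin on a cart in front of the work surface, level with it; the furniture and walls round the work are solid. World frame = base frame: x ahead of the robot, y to its left, z up, the work surface at z = 0. Lengths are in m, angles in rad, forces in N, time in s.
With the tool pointing down it reaches from about 0.425 to 0.925 m from the base axis. Payload 6.8 kg.
Tool frame: the origin (TCP) lies between the finger pads; the fingertips stand ahead of it and the grasp point (between the pads) lies 6 mm ahead of it (env.nose_length is the z of the fingertips in the tool frame, in m); z points along the fingers, y is the line along which they close (so a half turn about z gives the same grasp; the last joint's range is limited). The gripper opens to 88 mm and grips with 3 to 60 N. Pads are 20 mm wide; open, the fingers measure 115 mm over their backs; the gripper's body (75 mm by 178 mm) begins 61 mm behind the grasp point.
Start: joints at [1.003, 0.477, 0.022, 1.555, -0.011, 1.109, -0.083], TCP at [0.3, -0.605, 0.248] pointing down, gripper open.
Joint ranges: [-2.96, 2.96], [-0.34, 2.1], [-1.41, 1.46], [0.24, 2.44], [-1.37, 4.51], [0.17, 1.92], [-2.96, 2.96]. Speed limits (rad/s): [2.39, 2.39, 3.14, 3.14, 3.14, 3.14, 3.14].

## Interface

Orientations are given as a unit quaternion [w, x, y, z].
In Python, from plant import env gives the robot as it stands. The module is installed in compiled form; this text tells all that it offers.
- The arm moves only by the shell command python3 -m pendant 'ROWS'. ROWS is JSON, a list of rows, each an object of numbers: "tx", "ty", "tz": the shift along the tool's x, y, z in m; "wx", "wy", "wz": the turn, a rotation vector about the tool's x, y, z in degrees; "hand": the closure, from 0 (fully open) to 1 (shut). A call has 1 to 8 rows; each row shifts and turns the commanded pose from where the row before left it, along the tool's axes as they then stand; what a row does not reach is not made up. A row lasts 1/8 s, in which the tool goes at most 62.5 mm and 10.7 degrees, less where a joint would pass 70% of its speed; a pose out of reach is approached as far as the arm can. A call with a gripper value outside its range is refused whole. The fingers move at their own pace and stop on an object; the grip force is fixed at half the most. Time passes only in rows, so rows that do not move let the fingers close. It gives the time, the measured TCP pose, the force, the opening and the grip force at its end, in the units of the state.
- env.get_obs(): the state, without advancing time (a new reading comes with each control period).
- env.read_camera(name): name is "scene" or "top" or "wrist"; returns the picture (420x560x3 uint8, red, green, blue); there is no depth.
- env.camera_params(name): a dict with "intrinsics" (3x3 intrinsics, pixels), "extrinsics" (4x4, takes a point from camera to world coordinates). Camera axes: x right, y up, looking along -z (the intrinsics and any distortion apply to the point x, -y, -z); pixel columns grow to the right and rows downward; lengths in m; the calibration is good to about 2 mm. A picture is of the moment at which its call begins: read the wrist's pose just before it. camera_params takes no time and is no camera call; for the wrist camera it gives the pose at the moment of the call.
- env.hand_in(): hands the job in; it is judged then, once.
The state is a dict: "t": time; "joint_positions": joint angles; "qvel": joint speeds; "effort": joint torques, N m; "tool_pos": TCP position; "orientation": TCP orientation; "force": force on the tool from outside, world axes, zero at the start; "ft_torque": the same for the moment, N m; "finger_gap": finger opening in m; "gripper_force": force on a finger pad.
Only numpy, scipy, OpenCV 4.12 (cv2) and the standard library are available. Lean on these libraries where they do the work, as an engineer would, in place of code of your own. Each camera call takes 0.05 s, during which the arm holds its last target. There are 200 camera calls.

## Working session

There is one attempt and no reset: what is moved stays moved. The work goes in short steps, Python scripts to look and compute and a shell command to move; the robot and the scene stay as the last step left them, time stands still between calls to the robot, and variables do not carry over. Pictures are saved under pics/ and viewed, at most 10 in all, crops included, and the job is handed in when it is done.

```bash
mkdir -p pics
cat > h.py <<'E'
import numpy as np,cv2
from plant import env
def ray(name,u,v,P=None):
    P=P or env.camera_params(name);K=P["intrinsics"];E=np.array(P["extrinsics"])
    d=np.linalg.inv(K)@[u,v,1.];d=np.array([d[0],-d[1],-d[2]])
    return E[:3,3],E[:3,:3]@d
def onz(name,u,v,z):
    o,d=ray(name,u,v);return o+d*(z-o[2])/d[2]
def tri(n1,p1,n2,p2):
    o1,d1=ray(n1,*p1);o2,d2=ray(n2,*p2)
    s=np.linalg.lstsq(np.c_[d1,-d2],o2-o1,rcond=None)[0]
    a,b=o1+s[0]*d1,o2+s[1]*d2;return (a+b)/2,np.linalg.norm(a-b)
E
python3 - <<'E'
from h import *
for n in("scene","top"):
    cv2.imwrite(f"pics/{n}0.png",env.read_camera(n)[...,::-1]);P=env.camera_params(n);print(P)
o=env.get_obs();print(o,env.nose_length)
E
```

```text
{'intrinsics': array([[459.35640394,   0.        , 274.56571975],
       [  0.        , 459.35640394, 207.73059241],
       [  0.        ,   0.        ,   1.        ]]), 'extrinsics': array([[ 0.78482599,  0.49699201, -0.37019873,  0.30719893],
       [-0.61966784,  0.62189328, -0.47881156, -0.28898222],
       [-0.00774141,  0.60518401,  0.79604798,  0.7900732 ],
       [ 0.        ,  0.        ,  0.        ,  1.        ]])}
{'intrinsics': array([[428.60630408,   0.        , 275.7064977 ],
       [  0.        , 428.60630408, 205.44168691],
       [  0.        ,   0.        ,   1.        ]]), 'extrinsics': array([[ 0.01338897,  0.99214249, -0.12439463,  0.5161952 ],
       [-0.99976028,  0.01112757, -0.01885632,  0.10465778],
       [-0.01732394,  0.12461727,  0.99205364,  0.99481313],
       [ 0.        ,  0.        ,  0.        ,  1.        ]])}
{'t': 0.1, 'joint_positions': array([ 1.00284659,  0.4776985 ,  0.02236302,  1.55631516, -0.01146437,
        1.10930349, -0.08308411]), 'qvel': array([-0.00081551, -0.00055456,  0.00031265, -0.00179564,  0.00145056,
        0.00014541,  0.00189894]), 'effort': array([ 5.23252704e-03, -5.84084952e+01,  1.54026423e+00, -2.73311931e+01,
       -5.42019785e-02,  1.31687697e-02,  4.38283735e-05]), 'tool_pos': array([ 0.29933092, -0.60445654,  0.24680782]), 'orientation': array([-7.55607228e-04,  9.73679325e-01,  2.27920899e-01, -2.56944782e-04]), 'force': array([ 0.6981234 , -0.16744883,  0.32915854]), 'ft_torque': array([0.0163667 , 0.04934288, 0.07093126]), 'gripper_force': 0.0, 'finger_gap': 0.08751154542780362} 0.025
```

View pics/top0.png

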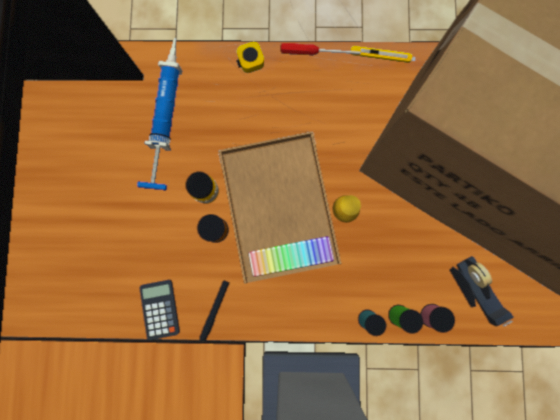

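View pics/scene0.png

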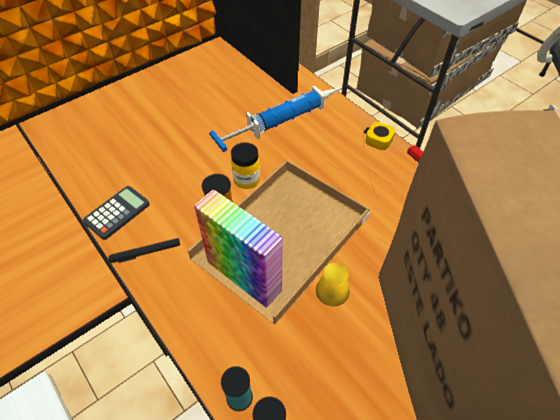

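The top view shows the carton's top at about cols 249–333, rows 237–276, in the tray's front. The tray's back corners are at (220,152) and (312,134). The jar and spool are to the left at (201,186) and (212,228), the weight is at (347,208) on the right, and a large box fills the right. The scene view shows the carton standing, with its top edge from (196,195) to (282,240). I'll zoom in for exact corners.

Run:
```python
from h import *
a=cv2.imread("pics/top0.png")[125:290,180:370];b=cv2.imread("pics/scene0.png")[150:330,180:380]
a=cv2.resize(a,None,fx=3,fy=3,interpolation=cv2.INTER_CUBIC);b=cv2.resize(b,None,fx=3,fy=3,interpolation=cv2.INTER_CUBIC)
cv2.imwrite("pics/ca.png",a);cv2.imwrite("pics/cb.png",b)
for n in("top0","scene0"):
    hsv=cv2.cvtColor(cv2.imread(f"pics/{n}.png"),cv2.COLOR_BGR2HSV)
    if n=="top0":
        m=((hsv[...,1]>60)&(hsv[...,2]>140)).astype(np.uint8);m[:230]=0;m[285:]=0;m[:,:246]=0;m[:,345:]=0
        hh=hsv[...,0];m&=((hh>25)|(hh<6)).astype(np.uint8)
        c=max(cv2.findContours(m,0,1)[0],key=cv2.contourArea);r=cv2.minAreaRect(c);print(r,cv2.boxPoints(r))
```

```text
((297.866943359375, 254.6100616455078), (26.94339942932129, 65.7521743774414), 80.13418579101562) [[263.1688  246.97063]
 [327.94858 235.70456]
 [332.5651  262.2495 ]
 [267.7853  273.51556]]
```

View pics/ca.png

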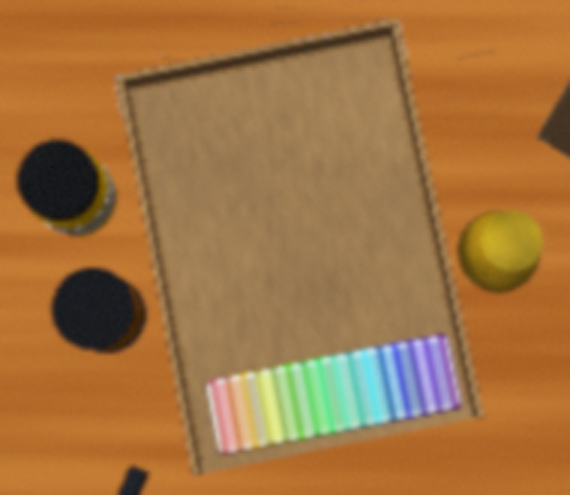

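View pics/cb.png

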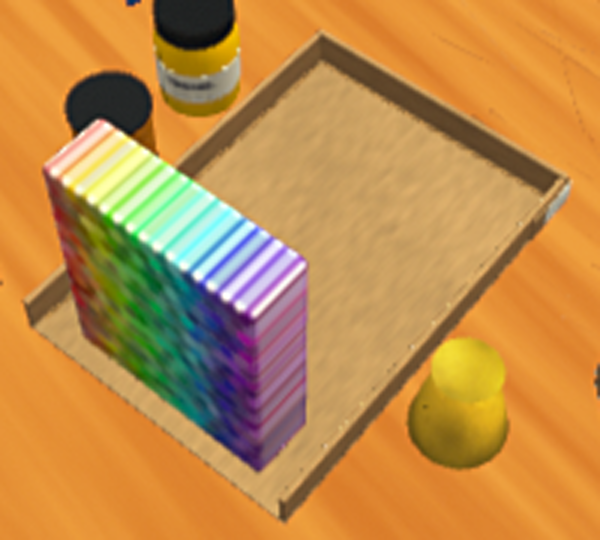

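The crops give clear corners. In the top crop the carton top is at (207,382), (444,334), (460,406) and (222,453). In the scene crop it is at (100,120), (307,265), (253,318) and (46,168). The tray rim corners are visible in both crops, so I can triangulate.

Run:
```python
from h import *
np.set_printoptions(precision=4,suppress=True)
T=lambda p:(p[0]/3+180-.33,p[1]/3+125-.33); S=lambda p:(p[0]/3+180-.33,p[1]/3+150-.33)
D={"cFL":((207,382),(100,120)),"cFR":((444,334),(307,265)),"cNR":((460,406),(253,318)),"cNL":((222,453),(46,168)),
"tBL":((118,78),(320,33)),"tBR":((398,22),(570,180)),"tFL":((195,473),(25,305)),"tFR":((480,416),(283,505))}
R={}
for k,(a,b) in D.items():
    R[k],e=tri("top",T(a),"scene",S(b));z=.189 if k[0]=="c" else .034
    print(k,R[k],round(e,4),"plane",onz("top",*T(a),z))
for pre in("c","t"):
    P=np.array([onz("top",*T(D[k][0]),.189 if pre=="c" else .034) for k in D if k[0]==pre])
    print(pre,cv2.minAreaRect(P[:,:2].astype(np.float32)*1000))
    l,r=(P[1]-P[0]) if 1 else 0,0
    for i,j in((0,1),(3,2)) if pre=="c" else((0,1),(2,3)):
        d=P[j]-P[i];print("dir +x yaw deg",np.degrees(np.arctan2(d[0],-d[1])))
o,_=ray("scene",0,0);print(o)
```

```text
cFL [0.5292 0.1694 0.1874] 0.0008 plane [0.5288 0.1694 0.189 ]
cFR [0.561  0.0212 0.1839] 0.0002 plane [0.5606 0.0218 0.189 ]
cNR [0.5168 0.0114 0.1881] 0.0017 plane [0.5161 0.012  0.189 ]
cNL [0.486  0.1588 0.1885] 0.0018 plane [0.4852 0.1592 0.189 ]
tBL [0.7632 0.2555 0.031 ] 0.0003 plane [0.7623 0.2552 0.034 ]
tBR [0.809  0.0404 0.0328] 0.0008 plane [0.8083 0.0407 0.034 ]
tFL [0.4639 0.1899 0.0294] 0.0007 plane [0.4644 0.1893 0.034 ]
tFR [ 0.5092 -0.0215  0.0282] 0.0007 plane [ 0.509  -0.0206  0.034 ]
c ((522.4739990234375, 90.68424224853516), (45.56930923461914, 151.2415313720703), 12.140801429748535)
dir +x yaw deg 12.140817586318821
dir +x yaw deg 11.84060916620851
t ((635.9087524414062, 115.90201568603516), (305.5235900878906, 219.30638122558594), 12.109136581420898)
dir +x yaw deg 12.109129035307932
dir +x yaw deg 11.97348446137236
[ 0.3072 -0.289   0.7901]
```

Run:
```python
from h import *
np.set_printoptions(precision=3,suppress=True)
b1=onz("top",361,170,0);b2=onz("top",560,294,0);print("box bottom",b1,b2)
o,d=ray("top",408,108);s=((b1-o)[:2]@d[:2])/(d[:2]@d[:2]);print("box top corner",o+s*d)
for n,p,z in(("teal",(372,322),.05),("green",(405,318),.05),("maroon",(437,317),.05),("black",(485,290),.03),("jar",(180+58/3,125+180/3),.092),("spool",(180+92/3,125+308/3),.075),("weight",(180+502/3,125+245/3),.06)): print(n,onz("top",*p,z))
print(tri("top",(235/1,370),"scene",(236,378))) if 0 else print(tri("top",(376,325),"scene",(236,378)))
u=np.array([np.cos(np.radians(12)),np.sin(np.radians(12))]);v=np.array([-u[1],u[0]]);c=np.array([.636,.116])
p=c-.195*u;print("pre",p)
```

```text
box bottom [ 0.727 -0.076  0.   ] [ 0.447 -0.52  -0.   ]
box top corner [ 0.732 -0.07   0.404]
teal [ 0.386 -0.087  0.05 ]
green [ 0.395 -0.157  0.05 ]
maroon [ 0.398 -0.225  0.05 ]
black [ 0.455 -0.339  0.03 ]
jar [0.672 0.286 0.092]
spool [0.582 0.262 0.075]
weight [ 0.632 -0.035  0.06 ]
(array([ 0.388, -0.085,  0.1  ]), np.float64(0.00206515724935483))
pre [0.445 0.075]
```

```bash
python3 -m pendant '[{"tx":0.01,"ty":-0.02},{"tx":0.02,"ty":-0.04},{"tx":0.035,"ty":-0.045},{"tx":0.035,"ty":-0.045},{"tx":0.035,"ty":-0.045},{"tx":0.035,"ty":-0.045},{"tx":0.035,"ty":-0.045},{"tx":0.035,"ty":-0.045}]'
```

```text
schema error: expected keys tx, ty, tz, wx, wy, wz, hand
```

```bash
python3 -m pendant '[{"tx":0.01,"ty":-0.02,"tz":0,"wx":0,"wy":0,"wz":0,"hand":0},{"tx":0.02,"ty":-0.04,"tz":0,"wx":0,"wy":0,"wz":0,"hand":0},{"tx":0.035,"ty":-0.045,"tz":0,"wx":0,"wy":0,"wz":0,"hand":0},{"tx":0.035,"ty":-0.045,"tz":0,"wx":0,"wy":0,"wz":0,"hand":0},{"tx":0.035,"ty":-0.045,"tz":0,"wx":0,"wy":0,"wz":0,"hand":0},{"tx":0.035,"ty":-0.045,"tz":0,"wx":0,"wy":0,"wz":0,"hand":0},{"tx":0.035,"ty":-0.045,"tz":0,"wx":0,"wy":0,"wz":0,"hand":0},{"tx":0.035,"ty":-0.045,"tz":0,"wx":0,"wy":0,"wz":0,"hand":0}]'
```

```text
t: 1.1
tool_pos: [0.3681, -0.2008, 0.2476]
orientation: [0.0, 0.974, 0.228, 0.0]
force: [1.8, -0.2, 0.7]
finger_gap: 0.0882
gripper_force: 0.0
```

```bash
python3 -m pendant '[{"tx":0.038,"ty":-0.043,"tz":0,"wx":0,"wy":0,"wz":0,"hand":0},{"tx":0.038,"ty":-0.043,"tz":0,"wx":0,"wy":0,"wz":0,"hand":0},{"tx":0.038,"ty":-0.043,"tz":0,"wx":0,"wy":0,"wz":0,"hand":0},{"tx":0.038,"ty":-0.043,"tz":0,"wx":0,"wy":0,"wz":0,"hand":0},{"tx":0.038,"ty":-0.043,"tz":0,"wx":0,"wy":0,"wz":0,"hand":0},{"tx":0,"ty":0,"tz":0,"wx":0,"wy":0,"wz":7.2,"hand":0},{"tx":0,"ty":0,"tz":0,"wx":0,"wy":0,"wz":7.2,"hand":0}]'
cat > st.py <<'E'
from h import *
from scipy.spatial.transform import Rotation as R
o=env.get_obs();p=o["tool_pos"];q=o["orientation"];X=R.from_quat(np.r_[q[1:],q[0]]).as_matrix()
th=np.radians(12);d=p[:2]-[.636,.116]
print("t",o["t"],"tcp",p.round(4),"tray xy",np.round([d[0]*np.cos(th)+d[1]*np.sin(th),-d[0]*np.sin(th)+d[1]*np.cos(th)],4),"yaw",np.degrees(np.arctan2(X[1,0],X[0,0])).round(2),"zax",X[:,2].round(3),"F",np.round(o["force"],1),"g",o["finger_gap"])
E
python3 st.py
```

```text
t: 1.98
tool_pos: [0.4428, 0.0751, 0.2473]
orientation: [-0.0, 0.995, 0.103, -0.0]
force: [0.9, 0.1, -0.5]
finger_gap: 0.0877
gripper_force: 0.0
t 1.975 tcp [0.4428 0.0751 0.2473] tray xy [-0.1975  0.0002] yaw 11.82 zax [-0.001  0.    -1.   ] F [ 0.9  0.1 -0.5] g 0.08771752872297837
```

```bash
python3 -m pendant '[{"tx":0,"ty":0,"tz":0.033,"wx":0,"wy":0,"wz":0,"hand":0},{"tx":0,"ty":0,"tz":0.033,"wx":0,"wy":0,"wz":0,"hand":0},{"tx":0.015,"ty":0,"tz":0,"wx":0,"wy":0,"wz":0,"hand":0},{"tx":0.015,"ty":0,"tz":0,"wx":0,"wy":0,"wz":0,"hand":0},{"tx":0.01,"ty":0,"tz":0,"wx":0,"wy":0,"wz":0,"hand":0},{"tx":0.01,"ty":0,"tz":0,"wx":0,"wy":0,"wz":0,"hand":0},{"tx":0.01,"ty":0,"tz":0,"wx":0,"wy":0,"wz":0,"hand":0},{"tx":0.01,"ty":0,"tz":0,"wx":0,"wy":0,"wz":0,"hand":0}]'
python3 - <<'E'
from h import *
exec(open("st.py").read())
cv2.imwrite("pics/s1.png",env.read_camera("scene")[100:360,120:440,::-1])
E
```

```text
t: 2.98
tool_pos: [0.5122, 0.0889, 0.1818]
orientation: [0.0, 0.995, 0.104, 0.0]
force: [0.3, 0.3, 0.2]
finger_gap: 0.0882
gripper_force: 0.1
t 2.975 tcp [0.5122 0.0889 0.1818] tray xy [-0.1267 -0.0008] yaw 11.94 zax [ 0. -0. -1.] F [0.3 0.3 0.2] g 0.08817539147042518
```

View pics/s1.png

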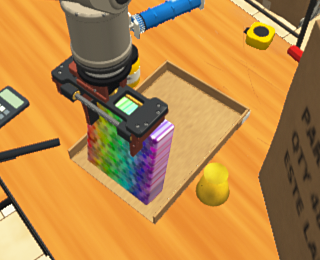

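The arm is at the carton's near face, with the carton's top at about (130,110) just starting to tip. I'll push on.

```bash
python3 -m pendant '[{"tx":0.01,"ty":0,"tz":0,"wx":0,"wy":0,"wz":0,"hand":0},{"tx":0.01,"ty":0,"tz":0,"wx":0,"wy":0,"wz":0,"hand":0},{"tx":0.01,"ty":0,"tz":0,"wx":0,"wy":0,"wz":0,"hand":0},{"tx":0.01,"ty":0,"tz":0,"wx":0,"wy":0,"wz":0,"hand":0},{"tx":0,"ty":0,"tz":0,"wx":0,"wy":0,"wz":0,"hand":0},{"tx":0,"ty":0,"tz":0,"wx":0,"wy":0,"wz":0,"hand":0}]'
python3 - <<'E'
from h import *
exec(open("st.py").read())
cv2.imwrite("pics/s2.png",env.read_camera("scene")[100:360,120:440,::-1])
E
```

```text
t: 3.78
tool_pos: [0.5504, 0.097, 0.1815]
orientation: [0.0, 0.995, 0.104, -0.0]
force: [-0.4, 0.1, 0.3]
finger_gap: 0.0876
gripper_force: 0.0
t 3.775 tcp [0.5504 0.097  0.1815] tray xy [-0.0877 -0.0008] yaw 11.95 zax [-0.001 -0.    -1.   ] F [-0.4  0.1  0.3] g 0.08756095343689728
```

View pics/s2.png

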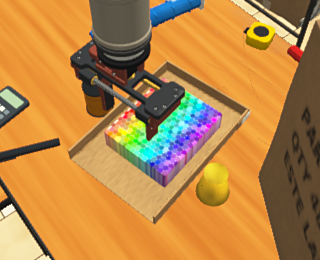

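The carton has fallen flat: it covers roughly (105–222, 80–187) in the crop, square in the tray and short of the back wall. Next I back off and go low behind it.

```bash
python3 -m pendant '[{"tx":-0.05,"ty":0,"tz":0,"wx":0,"wy":0,"wz":0,"hand":0},{"tx":-0.055,"ty":0,"tz":0,"wx":0,"wy":0,"wz":0,"hand":0},{"tx":0,"ty":0,"tz":0.05,"wx":0,"wy":0,"wz":0,"hand":0},{"tx":0,"ty":0,"tz":0.05,"wx":0,"wy":0,"wz":0,"hand":0},{"tx":0,"ty":0,"tz":0.04,"wx":0,"wy":0,"wz":0,"hand":0},{"tx":0,"ty":0,"tz":0,"wx":0,"wy":0,"wz":0,"hand":0}]'
python3 - <<'E'
from h import *
exec(open("st.py").read())
for n in("top","scene"):cv2.imwrite(f"pics/{n}3.png",env.read_camera(n)[...,::-1])
a=cv2.imread("pics/top3.png")[125:290,180:370];b=cv2.imread("pics/scene3.png")[150:330,180:380]
cv2.imwrite("pics/c3.png",np.hstack([cv2.resize(i,(399,500),interpolation=cv2.INTER_CUBIC) for i in (a,b)]))
E
```

```text
t: 4.58
tool_pos: [0.4457, 0.0749, 0.0399]
orientation: [0.0, 0.995, 0.104, -0.003]
force: [-0.1, -0.6, 0.2]
finger_gap: 0.0882
gripper_force: 0.0
t 4.575 tcp [0.4457 0.0749 0.0399] tray xy [-0.1947 -0.0006] yaw 11.99 zax [-0.005 -0.001 -1.   ] F [-0.1 -0.6  0.2] g 0.0881531468331351
```

View pics/c3.png

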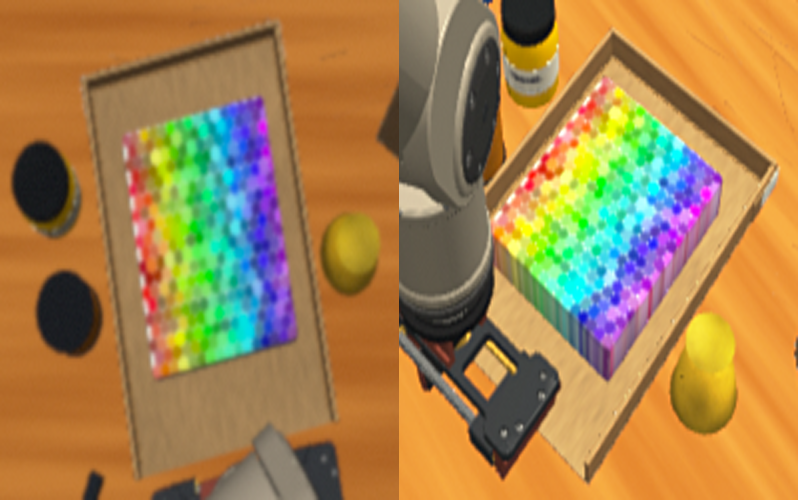

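In the top crop the carton's upper corners are at (123,133), (263,97), (297,342) and (155,379), clear of the back wall. I'll compute the gap.

```bash
cat > m.py <<'E'
from h import *
th=np.radians(12)
def tr(P):
    d=P[:2]-[.636,.116];return np.round([d[0]*np.cos(th)+d[1]*np.sin(th),-d[0]*np.sin(th)+d[1]*np.cos(th)],4)
E
python3 - <<'E'
from m import *
for p in((123,133),(263,97),(297,342),(155,379)):print(tr(onz("top",180+p[0]/2.1,125+p[1]/3.03,.052)))
for k in((.7623,.2552),(.8083,.0407)):print("back rim",tr(np.array(k)))
E
```

```text
[0.0973 0.0724]
[ 0.0943 -0.0796]
[-0.0902 -0.0776]
[-0.0874  0.073 ]
back rim [0.1525 0.1099]
back rim [ 0.1529 -0.1095]
```

```bash
python3 -m pendant '[{"tx":0.04,"ty":0,"tz":0,"wx":0,"wy":0,"wz":0,"hand":0},{"tx":0.035,"ty":0,"tz":0,"wx":0,"wy":0,"wz":0,"hand":0},{"tx":0.015,"ty":0,"tz":0,"wx":0,"wy":0,"wz":0,"hand":0},{"tx":0.01,"ty":0,"tz":0,"wx":0,"wy":0,"wz":0,"hand":0},{"tx":0.01,"ty":0,"tz":0,"wx":0,"wy":0,"wz":0,"hand":0},{"tx":0.01,"ty":0,"tz":0,"wx":0,"wy":0,"wz":0,"hand":0},{"tx":0.01,"ty":0,"tz":0,"wx":0,"wy":0,"wz":0,"hand":0},{"tx":0.01,"ty":0,"tz":0,"wx":0,"wy":0,"wz":0,"hand":0}]'; python3 st.py;  python3 -m pendant '[{"tx":0.004,"ty":0,"tz":0,"wx":0,"wy":0,"wz":0,"hand":0}]'; python3 st.py
```

```text
t: 5.68
tool_pos: [0.5854, 0.1044, 0.0416]
orientation: [0.0, 0.995, 0.104, -0.0]
force: [-1.5, -1.1, 2.0]
finger_gap: 0.0882
gripper_force: 1.1
t 5.675 tcp [0.5854 0.1044 0.0416] tray xy [-0.0519 -0.0008] yaw 11.95 zax [-0. -0. -1.] F [-1.5 -1.1  2. ] g 0.08819239674821538
t: 5.8
tool_pos: [0.5896, 0.1054, 0.0416]
orientation: [-0.0, 0.995, 0.104, 0.0]
force: [-2.0, 0.9, 1.8]
finger_gap: 0.0878
gripper_force: 1.1
t 5.8 tcp [0.5896 0.1054 0.0416] tray xy [-0.0476 -0.0008] yaw 11.94 zax [ 0.  0. -1.] F [-2.   0.9  1.8] g 0.0877943744576589
```

Still sliding, with about 2 N of friction. I'll advance in small steps until the wall force shows.

```bash
for i in 1; do python3 -m pendant '[{"tx":0.002,"ty":0,"tz":0,"wx":0,"wy":0,"wz":0,"hand":0}]';python3 st.py; done; python3 -m pendant '[{"tx":0.002,"ty":0,"tz":0,"wx":0,"wy":0,"wz":0,"hand":0}]';python3 st.py;  python3 - <<'E'
from h import *
for n in("top","scene"):cv2.imwrite(f"pics/{n}4.png",env.read_camera(n)[...,::-1])
a=cv2.imread("pics/top4.png")[125:290,180:370];b=cv2.imread("pics/scene4.png")[150:330,180:380]
cv2.imwrite("pics/c4.png",np.hstack([cv2.resize(i,(399,500),interpolation=cv2.INTER_CUBIC) for i in (a,b)]))
E
```

```text
t: 5.92
tool_pos: [0.5908, 0.1056, 0.0415]
orientation: [0.0, 0.995, 0.104, -0.0]
force: [-2.4, -0.5, 2.2]
finger_gap: 0.0878
gripper_force: 1.1
t 5.925 tcp [0.5908 0.1056 0.0415] tray xy [-0.0464 -0.0008] yaw 11.94 zax [-0. -0. -1.] F [-2.4 -0.5  2.2] g 0.08784575938133454
t: 6.05
tool_pos: [0.5909, 0.1056, 0.0413]
orientation: [0.0, 0.995, 0.104, -0.002]
force: [-9.9, -2.8, 8.1]
finger_gap: 0.0878
gripper_force: 5.0
t 6.05 tcp [0.5909 0.1056 0.0413] tray xy [-0.0462 -0.0008] yaw 11.95 zax [-0.004 -0.001 -1.   ] F [-9.9 -2.8  8.1] g 0.0878362379442827
```

View pics/c4.png

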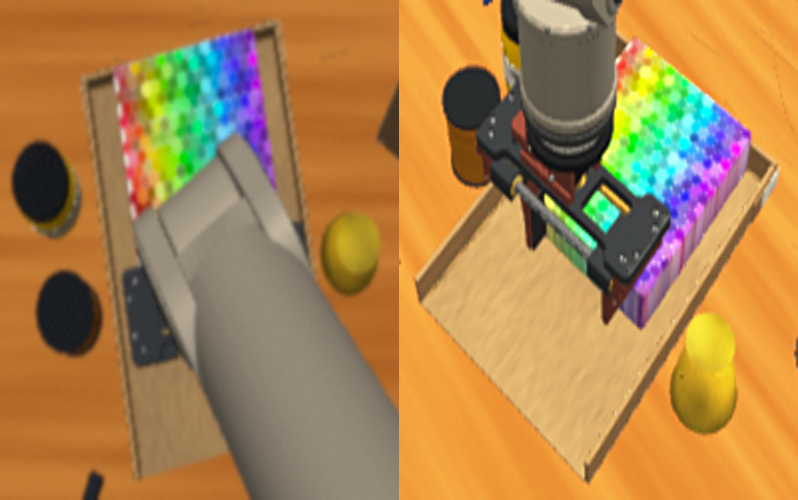

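The carton's top end sits against the back wall in the top view (row ~30–70 in the crop), and the force rose to 10 N with the arm stalled. I'll back off and check.

```bash
python3 -m pendant '[{"tx":-0.005,"ty":0,"tz":0,"wx":0,"wy":0,"wz":0,"hand":0},{"tx":-0.02,"ty":0,"tz":0,"wx":0,"wy":0,"wz":0,"hand":0},{"tx":-0.05,"ty":0,"tz":0,"wx":0,"wy":0,"wz":0,"hand":0},{"tx":-0.05,"ty":0,"tz":0,"wx":0,"wy":0,"wz":0,"hand":0},{"tx":-0.02,"ty":0,"tz":-0.03,"wx":0,"wy":0,"wz":0,"hand":0},{"tx":0,"ty":0,"tz":-0.03,"wx":0,"wy":0,"wz":0,"hand":0},{"tx":0,"ty":0,"tz":0,"wx":0,"wy":0,"wz":0,"hand":0},{"tx":0,"ty":0,"tz":0,"wx":0,"wy":0,"wz":0,"hand":0}]'
python3 - <<'E'
from h import *
for n in("top","scene"):cv2.imwrite(f"pics/{n}5.png",env.read_camera(n)[...,::-1])
a=cv2.imread("pics/top5.png")[125:290,180:370];b=cv2.imread("pics/scene5.png")[150:330,180:380]
cv2.imwrite("pics/c5.png",np.hstack([cv2.resize(i,(399,500),interpolation=cv2.INTER_CUBIC) for i in (a,b)]))
E
```

```text
t: 7.15
tool_pos: [0.4511, 0.0759, 0.1014]
orientation: [-0.0, 0.995, 0.104, 0.0]
force: [0.7, 0.5, -0.1]
finger_gap: 0.0878
gripper_force: 0.0
```

View pics/c5.png

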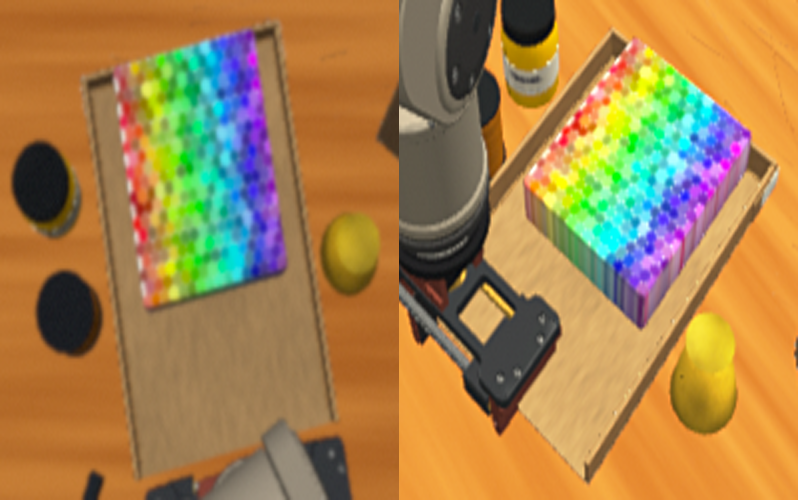

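The carton lies flat and square against the back wall: its near corners moved from row 379 to row 309 in the crop, about 54 mm. The bystanders haven't moved and the arm is clear.

Run:
```python
from m import *
for p in((115,66),(255,30),(287,272),(147,309)):print(tr(onz("top",180+p[0]/2.1,125+p[1]/3.03,.052)))
print(env.hand_in())
```

```text
[0.1491 0.0715]
[ 0.1461 -0.0816]
[-0.0383 -0.0779]
[-0.036   0.0717]
the job is handed in; nothing more can be done
None
```

The carton is tipped over and lying flat, with its top end against the tray's back wall (measured within about 2–4 mm); jar, spool and weight look unmoved in the pictures, and the job is handed in, with no verdict reported back.

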